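# Shut the proofing box's roof door under its roller clips

## Task

Pick up the small glass door by its wooden grip bar, lay it flat on the open near end of the proofing box's roof with its steel bead leading, and slide it along between the guide rails, under the two sprung roller clips, until both rollers have ridden up over the bead and snapped down behind it. Feel your way gently, because the glass must not be rammed against the clips or the end stop or pressed hard on the roof; then let go, leaving the bowl, jar, spatula and whisk where they are.

Things in the scene. Friction and masses are not known exactly. Their poses are not given: they have to be found in the camera images.
- proofer: Clear plastic proofing box, fixed, 300 (x) x 150 (y) x 100 mm high, with a flat white roof, top at z = 100. Origin: centre of its underside, on the counter. x is the sliding direction, from the roof's open near end (-x, no rails) towards the clips; z up. The roof's hatch opening, x = -10 to 55, y = -28 to 28 mm, is covered by the door when home. The strip along y = -28 to 28 lies 1 mm lower.
- rail_mouth (a point): Midway between the two aluminium guide rails where they begin, on the roof's top (x = -5, y = 0, z = 100 mm of the box, same axes). Rails: 10 mm high above the roof, 83 mm apart inside, running 105 mm to +x from here. Before them flared guides, as high, open from 83 mm apart here to 98 mm apart 29 mm before here.
- clip_slot (a point): Middle of the slots of the dark steel bridge bolted across the rails (x = 70, y = 0, z = 100 mm of the box, same axes), fixed to the box. The bridge, with both roller clips and the end stop, may be clamped up to 20 mm before or beyond this point along x; where is not measured. It is 130 mm wide (y), 45 mm high above the roof, from 12 mm before the roller axis to 40 mm beyond.
- pane_grip (a point): Centre of the upright beech bar on the glass door, the place to grasp: bar 12 (x) x 56 (y) x 36 mm high. Door: slab 114 x 80 x 6 mm, 0.15 to 0.27 kg, flat on the counter at first, underside 24 mm below here, reaching 25 mm behind to 89 mm ahead. x points to the leading edge with its round steel bead, 10 mm thick, along y: axis 89, front 94 mm ahead; top 12 mm above underside. z up.
- pane: The same glass door; origin at the middle of its underside, 35 mm ahead (x) of the grip bar's centre and 24 mm below it; same axes.
- clip_left (a joint): Lift (m) of the left (+y) sprung roller: 0 at rest (its lowest point 3.5 mm above the roof), about 0.0085 on top of the bead, 0.0025 once snapped down behind it, resting on the glass. Rollers turn freely, 14 mm across, 20 mm long, at y = +24 (left) and -24 mm. Driving the bead under both takes 8 to 15 N with friction, most as it meets them. Spring 0.9 N at rest, 250 N/m.
- clip_right (a joint): The same for the right (-y) roller.
- cushion (a joint): End stop of the bridge, yield in m (0 free). A rubber cushion 44 mm wide, 2.5 to 14.5 mm above the roof, its face 17.6 mm beyond the roller axis, facing the coming bead. It yields 3 mm, to about 8 N, then is solid. The bead has passed the rollers when its front is about 1 mm short of the cushion.
- bowl: Stainless mixing bowl, 160 mm across, 75 mm high, origin under its centre; leave it.
- jar: Small glass jar with a twist cap, 60 mm across, 85 mm high, origin under its centre; leave it.
- spatula: Blue spatula lying flat along its x; leave it.
- whisk: Beech dough whisk with wire loops, 265 mm long, lying along its x; leave it.
Mind the look-alikes: they are no part of the job. What is shaped like the pane but blue or orange is not meant.

How it is judged:
On the way, in this order (a step that is already met when the one before it is completed fails the run):
1. the door lies flat on the near end of the roof, bead leading, not yet under the clips (z of pane_grip in the frame of proofer between 0.119 and 0.13 m and x of pane_grip in the frame of proofer between -0.2 and -0.055 m and y of pane_grip in the frame of proofer between -0.02 and 0.02 m and angle between pane_grip's own z axis and vertical below 0.12 rad and value of joint each of clip_left, clip_right below 0.0015 m), for 0.05 s.
2. a roller rides up over the bead (value of joint any of clip_left, clip_right above 0.006 m and z of pane_grip in the frame of proofer below 0.13 m and x of pane_grip in the frame of proofer above -0.075 m).
At the end, for the whole second after the job is handed in: The door lies flat on the roof between the rails (within 4 mm of the middle, within 0.06 rad of the rails), at rest, and both rollers have snapped down behind its bead and rest on the glass (each lifted 1.5 to 4 mm) (value of joint clip_left between 0.0015 and 0.004 m and value of joint clip_right between 0.0015 and 0.004 m and x of pane_grip in the frame of proofer between -0.033 and 0.018 m and y of pane_grip in the frame of proofer between -0.004 and 0.004 m and z of pane_grip in the frame of proofer between 0.121 and 0.1265 m and angle between the x axis of pane_grip and the x axis of proofer, either way round below 0.06 rad and angle between pane_grip's own z axis and vertical below 0.04 rad and linear speed of pane below 0.01 m/s); the robot touches nothing.
It fails at once if the door is pushed against the bridge, its clips or its end stop with more than 20 N (contact force between pane and bridge above 20 N).
It fails at once if the door is pressed on the roof or rails with more than 40 N (contact force between pane and proofer above 40 N).
It fails at once if the bowl, jar, spatula or whisk is moved more than 20 mm (distance of any of bowl, jar, spatula, whisk from where it was at the start of the episode above 0.02 m).
It also fails if it takes over 64 s, if anything falls off the work surface, if the arm or the gripper's body presses on something with over 40 N, if the wrist force passes 120 N, or if a joint passes its speed limit or range.

## Robot

A 7-joint arm with a two-finger parallel gripper is mounted at the origin on the work surface. World frame = base frame: x ahead of the robot, y to its left, z up, the work surface at z = 0. Lengths are in m, angles in rad, forces in N, time in s.
With the tool pointing down it reaches from about 0.4 to 0.85 m from the base axis. Payload 4.5 kg.
Tool frame: the origin (TCP) lies at the very end of the fingers, on their centre line; the grasp point (between the pads) lies behind it (pinch_z is the z of the grasp point in the tool frame, in m); z points along the fingers, y is the line along which they close (so a half turn about z gives the same grasp; the last joint's range is limited). The gripper opens to 85 mm and grips with 20 to 120 N. Pads are 22 mm wide; open, the fingers measure 114 mm over their backs; the gripper's body (76 mm by 85 mm) begins 54 mm behind the grasp point. The pads swing forward as they close: fully open they stand 13 mm farther back than shut.
Start: joints at [-1.231, 0.689, -0.195, 1.565, 0.157, 0.902, -0.215], TCP at [0.188, 0.596, 0.231] pointing down, gripper open.
Joint ranges: [-3.01, 3.01], [-0.46, 2.08], [-1.47, 1.51], [0.13, 2.56], [-1, 4.14], [0.04, 2.09], [-2.66, 2.66]. Speed limits (rad/s): [2.57, 2.57, 3.14, 3.14, 3.14, 3.14, 3.14].

## Interface

Orientations are given as a rotation vector (axis times angle).
In Python, from workcell import get_state, grab_frame, camera_params, job_done, recognise, trace, spot_point, pinch_z gives the robot as it stands. The module is installed in compiled form; this text tells all that it offers.
- The arm moves only by the shell command python3 -m inch 'ROWS' [FORCE]. ROWS is JSON, a list of rows, each an object of numbers: "hand": the opening, from 0 (shut) to 1 (fully open); "x", "y", "z": the shift along the tool's x, y, z in m; "yaw": the turn about the tool's z in rad. In form: [{"hand": .., "x": .., "y": .., "z": .., "yaw": ..}, ...]. A call has 1 to 20 rows; each row is the pose to reach, as a shift and turn from the pose commanded when the call began, along the tool's axes at that moment; what a row does not reach only later rows make up. A row lasts 1/8 s, in which the tool goes at most 62.5 mm and 10.7 degrees, less where a joint would pass 70% of its speed; a pose out of reach is approached as far as the arm can. A call with a gripper value outside its range is refused whole. The fingers move at their own pace and stop on an object; FORCE is the grip in N (left out, the last holds). Time passes only in rows, so rows that repeat a pose let the fingers close. It gives the time, the measured TCP pose, the force, the opening and the grip force at its end, in the units of the state.
- get_state(): the state, without advancing time (a new reading comes with each control period).
- grab_frame(name): name is "scene" or "side" or "wrist"; returns the picture (400x640x3 uint8, red, green, blue); there is no depth.
- camera_params(name): a dict with "intrinsics" (3x3 intrinsics, pixels), "k1" (the pictures are not rectified: a ray, as slopes to the right and down, at radius r is drawn at 1 + k1 r^2 times it, then the intrinsics apply), "R" (3x3) and "t" (3): a world point X has camera coordinates R X + t. Camera axes: x right, y down, z forward; pixel columns grow to the right and rows downward; lengths in m; the calibration is good to about 2 mm. A picture is of the moment at which its call begins: read the wrist's pose just before it. camera_params takes no time and is no camera call; for the wrist camera it gives the pose at the moment of the call.
- job_done(): hands the job in; it is judged then, once.
Trained networks look in the newest picture that a camera, given by its name, has taken for a name from the list of things; names that differ only in an ending like _2 or _b are one class to them, and where a whole thing is asked for, a point or a joint stands for the part that bears it (a point fixed in the world has none). Each returns a list of dicts, best first, with "confidence" (0 to 1); they miss things now and then, are a little off and sometimes report something else, mostly with a low value. They report only what shows in the picture. A call takes as long as a camera call. They do not tell look-alikes from the thing itself.
- recognise(camera, query): "box" ([left, top, width, height] as shares, 0 to 1, of the picture: columns of its width, rows of its height, round what is visible of it).
- trace(camera, query): "region" (400x640 bool, what is visible of it) and "box" ([left, top, width, height] as shares, 0 to 1, of the picture: columns of its width, rows of its height, round what is visible of it).
- spot_point(camera, query): "xy" ([column, row] as shares, 0 to 1, of the picture: columns of its width, rows of its height: a listed point, or the origin of a listed thing).
The state is a dict: "time": time; "qpos": joint angles; "dq": joint speeds; "joint_efforts": joint torques, N m; "tool_pos": TCP position; "tool_rot": TCP orientation; "force": force on the tool from outside, world axes, zero at the start; "moment": the same for the moment, N m; "grip_width": opening from 0.0 (shut) to 1.0 (fully open); "grip_force": force on a finger pad.
Only numpy, scipy, OpenCV 4.12 (cv2) and the standard library are available. Lean on these libraries where they do the work, as an engineer would, in place of code of your own. Each camera call takes 0.05 s, during which the arm holds its last target. There are 200 camera calls.

## Working session

There is one attempt and no reset: what is moved stays moved. The work goes in short steps, Python scripts to look and compute and a shell command to move; the robot and the scene stay as the last step left them, time stands still between calls to the robot, and variables do not carry over. Pictures are saved under pics/ and viewed, at most 10 in all, crops included, and the job is handed in when it is done.

```bash
mkdir -p pics
cat > h.py <<'E'
import numpy as np, cv2
from workcell import *
def ray(P,uv):
    K=np.array(P["intrinsics"]);k=P["k1"]
    d=np.linalg.solve(K,[uv[0],uv[1],1.])[:2]; s=d.copy()
    for _ in range(30): s=d/(1+k*(s@s))
    R=np.array(P["R"]);t=np.array(P["t"])
    return -R.T@t, R.T@np.array([s[0],s[1],1.])
def atz(P,uv,z):
    c,d=ray(P,uv); return c+d*(z-c[2])/d[2]
def proj(P,X):
    R=np.array(P["R"]);t=np.array(P["t"]);c=R@np.array(X)+t;s=c[:2]/c[2];s=s*(1+P["k1"]*(s@s))
    return (np.array(P["intrinsics"])@[s[0],s[1],1])[:2]
def shot(n,f=None):
    P=camera_params(n);im=grab_frame(n)
    if f: cv2.imwrite("pics/"+f,im[:,:,::-1])
    return P,im
def px(xy): return np.array(xy)*[640,400]
def tri(obs):
    A=np.zeros((3,3));b=np.zeros(3)
    for P,uv in obs:
        c,d=ray(P,uv);d/=np.linalg.norm(d);M=np.eye(3)-np.outer(d,d);A+=M;b+=M@c
    return np.linalg.solve(A,b)
E
python3 - <<'E'
from h import *
np.set_printoptions(precision=4,suppress=True)
s=get_state();print(s["tool_pos"],s["tool_rot"],s["grip_width"],pinch_z)
Z=dict(pane_grip=.024,pane=0,rail_mouth=.1,clip_slot=.1,proofer=0,bowl=0,jar=0,spatula=0,whisk=0)
for n in("scene","side"):
    P,im=shot(n,n+"0.png")
    for q,z in Z.items():
        for r in spot_point(n,q)[:4]:
            print(n,q,round(r["confidence"],2),px(r["xy"]).round(1),atz(P,px(r["xy"]),z))
E
```

```text
[0.188  0.5954 0.2305] [-0.4783 -3.1048  0.0029] 1.002025350623767 -0.0187
scene pane_grip 0.98 [261.4 216.9] [ 0.487  -0.1679  0.024 ]
scene pane_grip 0.96 [216.9 173.5] [ 0.2325 -0.3466  0.024 ]
scene pane_grip 0.71 [274.7 196.2] [ 0.3766 -0.1389  0.024 ]
scene pane_grip 0.59 [334.1 184.6] [0.3121 0.0446 0.024 ]
scene pane 0.89 [266.6 199.2] [ 0.3563 -0.1679  0.    ]
scene pane 0.79 [339.9 196.4] [0.3444 0.0625 0.    ]
scene pane 0.72 [258.3 229.2] [ 0.5143 -0.1758  0.    ]
scene pane 0.7 [230.  177.7] [ 0.2204 -0.3069  0.    ]
scene rail_mouth 0.98 [363.9 215.9] [0.5948 0.1206 0.1   ]
scene clip_slot 0.83 [377.3 234.1] [0.6742 0.1494 0.1   ]
scene proofer 0.66 [363.8 247.7] [0.6029 0.1226 0.    ]
scene bowl 0.84 [480.9 243.6] [0.5922 0.4486 0.    ]
scene spatula 0.79 [170.  212.9] [ 0.428  -0.4605  0.    ]
scene whisk 0.67 [200.4 274.3] [ 0.7093 -0.305   0.    ]
side pane_grip 0.92 [282.3 357.8] [ 0.2185 -0.349   0.024 ]
side pane_grip 0.63 [346.1 259. ] [ 0.496  -0.1673  0.024 ]
side pane_grip 0.58 [261.7 231.2] [0.3214 0.0365 0.024 ]
side pane 0.94 [294.1 286.6] [ 0.3324 -0.1671  0.    ]
side pane 0.75 [265.9 226.9] [0.3439 0.0647 0.    ]
side pane 0.59 [279.6 348.4] [ 0.2248 -0.3132  0.    ]
side pane 0.58 [357.2 263.2] [ 0.5256 -0.1806  0.    ]
side rail_mouth 0.68 [331.2 166. ] [0.598  0.1171 0.1   ]
side clip_slot 0.83 [347.7 153.9] [0.671  0.1417 0.1   ]
side clip_slot 0.44 [380.2 367. ] [ 0.3957 -0.5012  0.1   ]
side bowl 0.66 [347.3 152.8] [0.7281 0.2414 0.    ]
side bowl 0.55 [288.3 131.4] [0.5913 0.4468 0.    ]
side jar 0.58 [421.5 217.1] [ 0.7886 -0.1245  0.    ]
side spatula 0.97 [379.4 365.8] [ 0.4238 -0.4669  0.    ]
side whisk 0.62 [438.1 265.6] [ 0.7262 -0.2951  0.    ]
```

Run:
```python
import cv2,numpy as np
cv2.imwrite("pics/ab.png",np.vstack([cv2.resize(cv2.imread(f"pics/{n}0.png"),(480,300)) for n in("scene","side")]))
```

```text
(no output)
```

View pics/scene0.png

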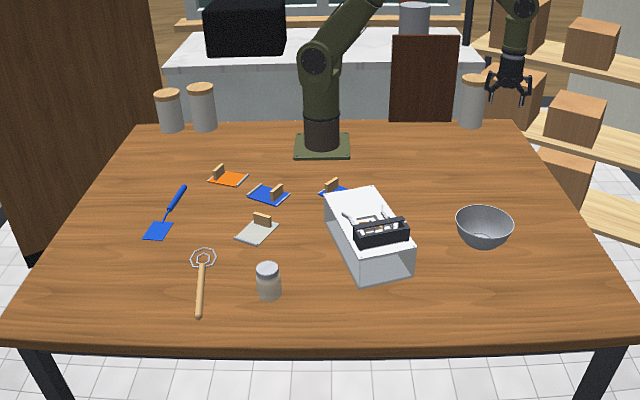

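View pics/side0.png

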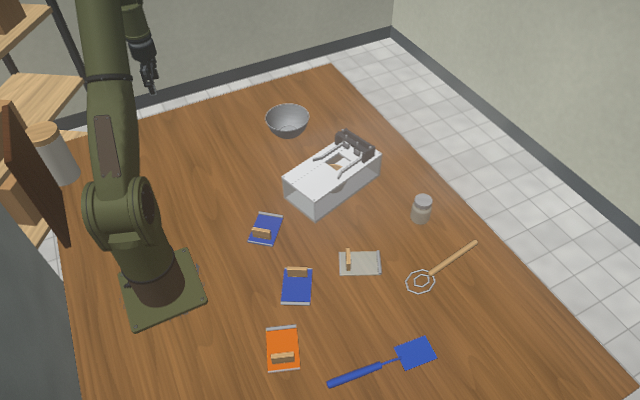

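The clear door lies at scene (258,229) and side (360,262), its bar nearest the robot and its bead facing away. The blue and orange ones are decoys. The box's open end also faces the robot, with the bridge at the far end, so no half turn is needed. I'll move above the door.

```bash
python3 -m inch '[{"x":-0.272,"y":-0.225,"yaw":0.9},{"x":-0.272,"y":-0.225,"yaw":0.9},{"x":-0.272,"y":-0.225,"yaw":0.9},{"x":-0.272,"y":-0.225,"yaw":0.9},{"x":-0.272,"y":-0.225,"yaw":0.9},{"x":-0.518,"y":-0.638,"yaw":1.58},{"x":-0.518,"y":-0.638,"yaw":1.58},{"x":-0.518,"y":-0.638,"yaw":1.58},{"x":-0.518,"y":-0.638,"yaw":1.58},{"x":-0.518,"y":-0.638,"yaw":1.58},{"x":-0.518,"y":-0.638,"yaw":1.58},{"x":-0.518,"y":-0.638,"yaw":1.58},{"x":-0.518,"y":-0.638,"yaw":1.58},{"x":-0.518,"y":-0.638,"yaw":1.58},{"x":-0.518,"y":-0.638,"yaw":1.58}]' 30
cat >> h.py <<'E'
from scipy.spatial.transform import Rotation as Ro
np.set_printoptions(precision=4,suppress=True)
def toolR(s=None): return Ro.from_rotvec((s or get_state())["tool_rot"]).as_matrix()
E
python3 - <<'E'
from h import *
s=get_state();R=toolR(s);print(s["tool_pos"],R,s["qpos"],s["force"])
P,im=shot("wrist","w1.png")
for q,z in dict(pane_grip=.024,pane=0,rail_mouth=.1).items():
    for r in spot_point("wrist",q)[:3]: print(q,r["confidence"],px(r["xy"]),atz(P,px(r["xy"]),z))
for r in trace("wrist","pane")[:2]:
    m=r["region"].astype(np.uint8);c=max(cv2.findContours(m,0,2)[0],key=cv2.contourArea)
    print(r["confidence"],[atz(P,p,0.006) for p in cv2.boxPoints(cv2.minAreaRect(c))],r["box"])
E
```

```text
[0.1881 0.596  0.2313] [[-0.9536  0.301  -0.    ]
 [ 0.301   0.9536  0.0001]
 [ 0.      0.0001 -1.    ]] [-1.2312  0.6891 -0.1946  1.5653  0.1573  0.9025 -0.2151] [ 0.5841 -0.2265  0.0363]
pane_grip 0.68 [ 13.312 347.2  ] [0.315  0.0394 0.024 ]
pane 0.59 [ 44.032 343.   ] [ 0.3363  0.058  -0.    ]
0.65 [array([ 0.3535, -0.0572,  0.006 ]), array([0.2648, 0.0442, 0.006 ]), array([0.3357, 0.1336, 0.006 ]), array([0.4325, 0.0378, 0.006 ])] [0.0006, 0.7963, 0.1227, 0.1225]invalid input
```

View pics/w1.png

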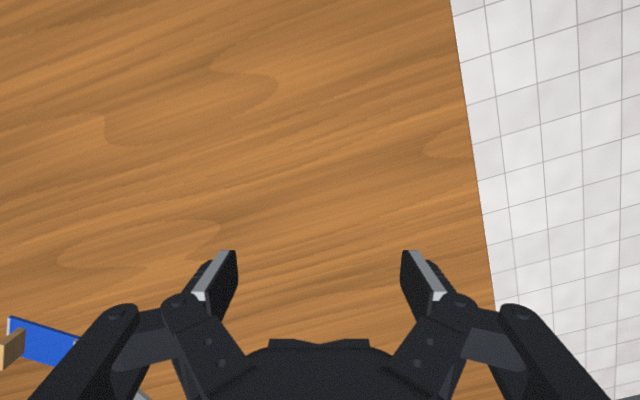

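The wrist picture shows bare counter under the open fingers, so the arm has not moved. The call was refused, probably because rows need every field.

```bash
python3 -m inch '[{"hand":1,"x":-0.272,"y":-0.225,"z":0,"yaw":0.9},{"hand":1,"x":-0.272,"y":-0.225,"z":0,"yaw":0.9},{"hand":1,"x":-0.272,"y":-0.225,"z":0,"yaw":0.9},{"hand":1,"x":-0.272,"y":-0.225,"z":0,"yaw":0.9},{"hand":1,"x":-0.272,"y":-0.225,"z":0,"yaw":0.9},{"hand":1,"x":-0.518,"y":-0.638,"z":0,"yaw":1.58},{"hand":1,"x":-0.518,"y":-0.638,"z":0,"yaw":1.58},{"hand":1,"x":-0.518,"y":-0.638,"z":0,"yaw":1.58},{"hand":1,"x":-0.518,"y":-0.638,"z":0,"yaw":1.58},{"hand":1,"x":-0.518,"y":-0.638,"z":0,"yaw":1.58},{"hand":1,"x":-0.518,"y":-0.638,"z":0,"yaw":1.58},{"hand":1,"x":-0.518,"y":-0.638,"z":0,"yaw":1.58},{"hand":1,"x":-0.518,"y":-0.638,"z":0,"yaw":1.58},{"hand":1,"x":-0.518,"y":-0.638,"z":0,"yaw":1.58},{"hand":1,"x":-0.518,"y":-0.638,"z":0,"yaw":1.58}]' 30
cat > look.py <<'E'
from h import *
import sys
s=get_state();R=toolR(s);print(s["time"],s["tool_pos"],R.round(3).tolist(),s["qpos"],s["force"])
P,im=shot("wrist",sys.argv[1])
for q,z in dict(pane_grip=.024,pane=0,rail_mouth=.1,clip_slot=.1).items():
    for r in spot_point("wrist",q)[:2]: print(q,r["confidence"],px(r["xy"]),atz(P,px(r["xy"]),z))
for r in trace("wrist","pane")[:2]:
    m=r["region"].astype(np.uint8);c=max(cv2.findContours(m,0,2)[0],key=cv2.contourArea)
    c=np.array([atz(P,p[0].astype(float),.006)[:2] for p in c],np.float32)
    print(r["confidence"],cv2.minAreaRect(c),cv2.boxPoints(cv2.minAreaRect(c)).tolist())
E
python3 look.py w2.png
```

```text
time: 3.12
tool_pos: [0.49, -0.1692, 0.2312]
tool_rot: [2.545, 1.842, 0.0]
force: [-0.5, 0.4, 0.5]
grip_width: 1.003
grip_force: 0.0
3.125 [ 0.49   -0.1692  0.2312] [[0.312, 0.95, 0.0], [0.95, -0.312, 0.0], [0.0, 0.0, -1.0]] [ 0.1522  0.5534  0.1451  1.8957 -0.1183  0.7005  0.049 ] [-0.5134  0.375   0.5292]
pane_grip 0.92 [210.112 179.92 ] [ 0.3547 -0.1361  0.024 ]
pane_grip 0.88 [322.688 170.68 ] [ 0.4956 -0.1697  0.024 ]
pane 0.8 [350.016 165.92 ] [ 0.5313 -0.18    0.    ]
pane 0.8 [131.008  28.   ] [0.3322 0.0594 0.    ]
rail_mouth 0.74 [535.232  54.52 ] [ 0.7115 -0.1119  0.1   ]
0.98 ((0.5290290117263794, -0.18141299486160278), (0.08229266107082367, 0.12187115848064423), 64.4037857055664) [[0.4562973082065582, -0.19219550490379333], [0.5662081241607666, -0.24484702944755554], [0.601760745048523, -0.17063048481941223], [0.4918498992919922, -0.11797896027565002]]
0.96 ((0.3349730372428894, -0.16801628470420837), (0.12215516716241837, 0.08601795136928558), 61.45875549316406) [[0.26800844073295593, -0.2011220008134842], [0.3435729444026947, -0.24222062528133392], [0.4019376337528229, -0.13491056859493256], [0.3263731300830841, -0.09381194412708282]]
```

View pics/w2.png

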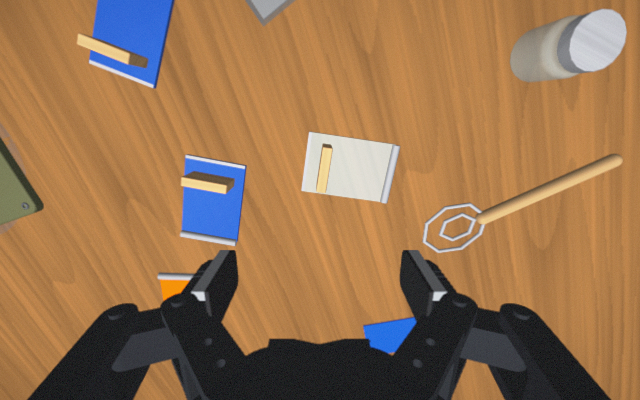

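The door's slab corners are at about (309,132), (302,191), (386,202) and (398,146), with the bead at right and the bar top at (326,168). The whisk and jar are clear of it. I'll fit the pose from the corners.

Run:
```python
from h import *
s=get_state();R=toolR(s);P=camera_params("wrist")
c=[(309,132),(302,191),(386,202),(398,146)]
W=[atz(P,np.array(p,float),z) for p,z in zip(c,(.006,.006,.01,.01))]
for w in W: print(w)
for a,b in((0,3),(1,2),(1,0),(2,3)):
    d=W[b]-W[a];print(np.linalg.norm(d),np.degrees(np.arctan2(d[1],d[0])))
m=sum(W)/4;print("centre",m)
tops=[atz(P,np.array(p,float),.042) for p in((327,145),(321,193))];print("bar",tops)
a=cv2.imread("pics/w2.png")[110:230,280:420];cv2.imwrite("pics/w2c.png",cv2.resize(a,None,fx=5,fy=5,interpolation=2))
print(R.T@(np.array([0.4956,-.1697,.0])-s["tool_pos"]))
```

```text
[ 0.4931 -0.117   0.006 ]
[ 0.4592 -0.1887  0.006 ]
[ 0.5639 -0.2376  0.01  ]
[ 0.5966 -0.1684  0.01  ]
0.11556278306411293 -26.391372736984625
0.11562875374304558 -25.010582906947768
0.07934037794124807 64.65389022212986
0.07655684068589814 64.716193243867
centre [ 0.5282 -0.1779  0.008 ]
bar [array([ 0.5106, -0.1351,  0.042 ]), array([ 0.4861, -0.1889,  0.042 ])]
[-0.0017  0.0065  0.2313]
```

View pics/w2c.png

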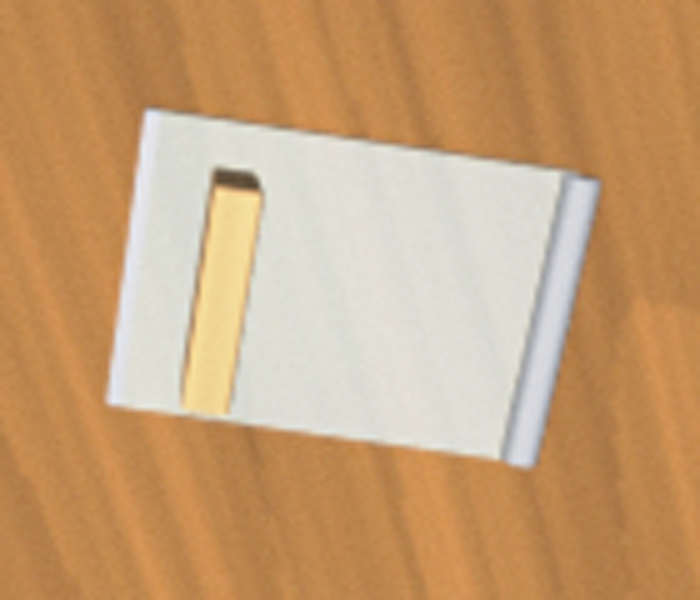

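Pose found: grip at (0.497, -0.163), x axis at -25.4°, and the slab sides measure 115 x 79 mm as expected. I'll descend and grasp.

```bash
python3 -m inch '[{"hand":0.7,"x":0.008,"y":0.005,"z":0.06,"yaw":0.126},{"hand":0.7,"x":0.008,"y":0.005,"z":0.12,"yaw":0.126},{"hand":0.7,"x":0.008,"y":0.005,"z":0.17,"yaw":0.126},{"hand":0.7,"x":0.008,"y":0.005,"z":0.2,"yaw":0.126},{"hand":0.7,"x":0.008,"y":0.005,"z":0.218,"yaw":0.126},{"hand":0.7,"x":0.008,"y":0.005,"z":0.218,"yaw":0.126},{"hand":0.7,"x":0.008,"y":0.005,"z":0.218,"yaw":0.126}]' 60
python3 look.py w3.png
```

```text
time: 4.3
tool_pos: [0.4981, -0.1623, 0.0144]
tool_rot: [2.652, 1.681, 0.002]
force: [0.5, -0.3, 0.6]
grip_width: 0.704
grip_force: 0.0
4.3 [ 0.4981 -0.1623  0.0144] [[0.427, 0.904, 0.002], [0.904, -0.427, -0.001], [0.0, 0.002, -1.0]] [ 0.1935  0.9293  0.0561  2.01   -0.2209  0.2059  0.0026] [ 0.4607 -0.3271  0.6329]
pane_grip 0.71 [ 76.224 317.32 ] [ 0.3539 -0.1365  0.024 ]
pane_grip 0.62 [320.192 269.88 ] [ 0.4969 -0.1681  0.024 ]
pane 0.79 [375.424 247.68 ] [ 0.5285 -0.1822  0.    ]
pane 0.63 [112.   337.88] [ 0.3334 -0.1695  0.    ]
0.77 ((0.3303053379058838, -0.13253313302993774), (0.13742320239543915, 0.06784467399120331), 16.628704071044922) [[0.2547597885131836, -0.11969254165887833], [0.2741748094558716, -0.1846999078989029], [0.405850887298584, -0.14537373185157776], [0.386435866355896, -0.0803663581609726]]
0.73 ((0.5253778100013733, -0.19133828580379486), (0.1042645201086998, 0.12229899317026138), 63.41839599609375) [[0.4473642110824585, -0.21059736609458923], [0.5567359924316406, -0.265322744846344], [0.6033914089202881, -0.1720792055130005], [0.49401962757110596, -0.11735382676124573]]
```

```bash
python3 -m inch '[{"hand":0,"x":0,"y":0,"z":0,"yaw":0},{"hand":0,"x":0,"y":0,"z":0,"yaw":0},{"hand":0,"x":0,"y":0,"z":0,"yaw":0},{"hand":0,"x":0,"y":0,"z":0,"yaw":0},{"hand":0,"x":0,"y":0,"z":0,"yaw":0},{"hand":0,"x":0,"y":0,"z":0,"yaw":0},{"hand":0,"x":0,"y":0,"z":0,"yaw":0},{"hand":0,"x":0,"y":0,"z":0,"yaw":0}]' 60
```

```text
time: 5.6
tool_pos: [0.4975, -0.1624, 0.0134]
tool_rot: [2.653, 1.681, 0.001]
force: [0.7, -0.6, 5.2]
grip_width: 0.129
grip_force: 59.5
```

The door is gripped at 59.5 N, with the bar filling the opening as expected. I'll lift it and carry it to a hover over the near end of the box.

```bash
python3 -m inch '[{"hand":0,"x":0,"y":0,"z":-0.02,"yaw":0},{"hand":0,"x":0,"y":0,"z":-0.06,"yaw":0},{"hand":0,"x":0,"y":0,"z":-0.1,"yaw":0},{"hand":0,"x":0,"y":0,"z":-0.14,"yaw":0},{"hand":0,"x":0,"y":0,"z":-0.18,"yaw":0},{"hand":0,"x":0.02,"y":-0.012,"z":-0.22,"yaw":-0.08},{"hand":0,"x":0.05,"y":-0.03,"z":-0.24,"yaw":-0.2},{"hand":0,"x":0.08,"y":-0.05,"z":-0.24,"yaw":-0.32},{"hand":0,"x":0.115,"y":-0.07,"z":-0.24,"yaw":-0.45},{"hand":0,"x":0.15,"y":-0.09,"z":-0.24,"yaw":-0.58},{"hand":0,"x":0.18,"y":-0.105,"z":-0.24,"yaw":-0.7},{"hand":0,"x":0.2,"y":-0.115,"z":-0.24,"yaw":-0.783},{"hand":0,"x":0.208,"y":-0.12,"z":-0.24,"yaw":-0.783},{"hand":0,"x":0.208,"y":-0.12,"z":-0.24,"yaw":-0.783},{"hand":0,"x":0.208,"y":-0.12,"z":-0.24,"yaw":-0.783}]'
python3 look.py w4.png
```

```text
time: 7.48
tool_pos: [0.4775, 0.0755, 0.2532]
tool_rot: [1.815, 2.564, -0.002]
force: [0.2, -0.6, -2.8]
grip_width: 0.13
grip_force: 58.8
7.475 [0.4775 0.0755 0.2532] [[-0.333, 0.943, -0.0], [0.943, 0.333, -0.001], [-0.001, -0.001, -1.0]] [-0.2472  0.4733 -0.0085  1.9587  0.0074  0.7102  0.0787] [ 0.2355 -0.6388 -2.7733]
pane_grip 0.93 [195.008 270.2  ] [ 0.353  -0.1361  0.024 ]
pane_grip 0.6 [318.912 268.   ] [ 0.5292 -0.0693  0.024 ]
pane 0.96 [110.72 326.2 ] [ 0.2289 -0.317   0.    ]
pane 0.96 [217.984 141.92 ] [0.3349 0.0587 0.    ]
rail_mouth 0.81 [439.68 176.4 ] [0.5988 0.1254 0.1   ]
clip_slot 0.63 [507.584 181.8  ] [0.6717 0.1449 0.1   ]
clip_slot 0.23 [375.872 244.72 ] [0.5658 0.0269 0.1   ]
0.84 ((0.3362923562526703, 0.060370996594429016), (0.12183462828397751, 0.08437660336494446), 51.37232208251953) [[0.2653059959411621, 0.03911757469177246], [0.3312225937843323, -0.01355510950088501], [0.40727871656417847, 0.08162441849708557], [0.3413621187210083, 0.13429710268974304]]
0.79 ((0.33658328652381897, -0.1684417426586151), (0.12737855315208435, 0.08188910037279129), 61.072940826416016) [[0.26994088292121887, -0.20438019931316376], [0.34161320328712463, -0.24398960173130035], [0.40322569012641907, -0.13250328600406647], [0.3315533697605133, -0.09289388358592987]]
```

View pics/w4.png

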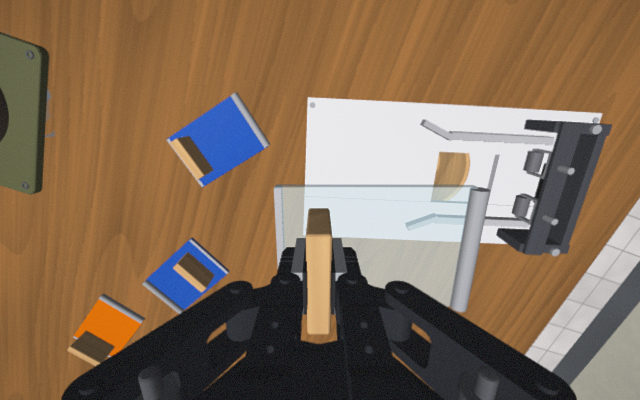

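The held door is level, with its bead at (479,190) to (462,308). The roof corners are at (308,98) and (601,114), the rail starts at (450,135) and (437,216), and the rollers at (536,162) and (522,207). I'll fit the roof edges precisely.

Run:
```python
from h import *
s=get_state();R=toolR(s);P=camera_params("wrist");im=cv2.imread("pics/w4.png").astype(float)
sat=cv2.GaussianBlur(im.max(2)-im.min(2),(3,3),0)  # wood saturated, roof not
def cross(v):  # falling saturation, sub-pixel half-crossing
    g=-np.diff(v);i=g.argmax();a,b=max(i-2,0),min(i+3,len(g));w=np.clip(g[a:b],0,None);return (w*np.arange(a,b)).sum()/w.sum()+.5
top=[];left=[]
for c in range(320,585,4):
    e=98+16*(c-308)/293;r0=int(e-12);top.append((c,r0+cross(sat[r0:r0+24,c])))
for r in range(106,180,2):
    left.append((295+cross(sat[r,295:320]),r))
def line(pts,z):
    W=np.array([atz(P,np.array(p),z)[:2] for p in pts],np.float32)
    vx,vy,x,y=cv2.fitLine(W,cv2.DIST_HUBER,0,.01,.01).ravel();d=np.abs((W[:,0]-x)*vy-(W[:,1]-y)*vx)
    print("line ang",np.degrees(np.arctan2(vy,vx)),"res",d.mean(),d.max());return np.array([x,y]),np.array([vx,vy])
p,u=line(top,.1);q,v=line(left,.1)
if u[0]<0:u=-u
n=np.array([-u[1],u[0]])
t=np.linalg.solve(np.c_[u,-v],q-p);C=p+t[0]*u;print("corner",C)
O=C+.15*u-.075*n;print("origin",O,"yaw",np.degrees(np.arctan2(u[1],u[0])))
bx=lambda uv,z:np.array([(atz(P,np.array(uv,float),z)[:2]-O)@u,(atz(P,np.array(uv,float),z)[:2]-O)@n])
print("far corner",bx((601,114),.1));print("rails top",bx((450,134),.11),bx((437,216),.11))
print("rollers",bx((536,162),.11),bx((522,207),.11))
zp=s["tool_pos"][2]-.0134
W=[atz(P,np.array(x,float),zp+.008)[:2] for x in((479,190),(462,308))];d=W[0]-W[1];print("bead ang",np.degrees(np.arctan2(d[1],d[0]))-90,np.linalg.norm(d))
print("bead mid",(sum(W)/2-s["tool_pos"][:2])@R[:2,1],(sum(W)/2-s["tool_pos"][:2])@R[:2,0],"tool y ang",np.degrees(np.arctan2(R[1,1],R[0,1])))
for X,Y in((-.15,.075),(.15,.075),(-.15,-.075),(.15,-.075)):
    w=np.r_[O+X*u+Y*n,.1];print("proj corner",[proj(camera_params(c),w).round(1) for c in("scene","side")])
np.savez("box.npz",O=O,u=u,n=n)
```

```text
line ang 16.900286 res 7.433248e-05 0.00024087168
line ang -73.17375 res 5.525985e-05 0.00021746755
corner [0.4375 0.1559]
origin [0.6029 0.1277] yaw 16.900286
far corner [0.1504 0.0734]
rails top [-0.0059  0.0463] [-0.0036 -0.0415]
rollers [0.0888 0.0226] [ 0.0874 -0.0269]
bead ang 21.75641287359859 0.07840417541665087
bead mid 0.09036513416189997 -0.004338329775626218 tool y ang 19.546891897980494
proj corner [array([372.9, 184.5]), array([279.4, 175.2])]
proj corner [array([417.6, 246.2]), array([346.9, 130.9])]
proj corner [array([323. , 193.1]), array([312.6, 201. ])]
proj corner [array([359.2, 258.6]), array([380.4, 152.2])]
```

Run:
```python
from h import *
s=get_state();R=toolR(s);P=camera_params("wrist");im=cv2.imread("pics/w4.png").astype(float)
sat=cv2.GaussianBlur(im.max(2)-im.min(2),(3,3),0);gr=cv2.GaussianBlur(im.mean(2),(3,3),0)
def cross(g):
    g=np.clip(g,0,None);i=g.argmax();a,b=max(i-2,0),min(i+3,len(g));w=g[a:b];return (w*np.arange(a,b)).sum()/w.sum()+.5
rear=[(268+cross(-np.diff(sat[r,268:285])),r) for r in range(192,242,2)]
bead=[]
for r in range(248,304,2):
    c0=int(488+(r-190)*-17/118)-12;bead.append((c0+cross(np.diff(sat[r,c0:c0+26])),r))
top=[(c,180+cross(np.abs(np.diff(gr[180:193,c])))) for c in range(320,430,4)]
zp=s["tool_pos"][2]-.0134;T=s["tool_pos"][:2]
for nm,pts,z in(("rear",rear,zp+.006),("bead",bead,zp+.007),("top",top,zp+.006)):
    W=np.array([atz(P,np.array(p),z)[:2]-T for p in pts])@R[:2,:2][:, [1,0]]
    W=W.astype(np.float32);vx,vy,x,y=cv2.fitLine(W,cv2.DIST_HUBER,0,.01,.01).ravel()
    d=np.abs((W[:,0]-x)*vy-(W[:,1]-y)*vx);print(nm,"mean(y,x tool)",x,y,"dir",np.degrees(np.arctan2(vy,vx)),d.mean(),np.round(pts[0],1),np.round(pts[-1],1))
```

```text
rear mean(y,x tool) -0.024961557 0.019166749 dir 89.99485 3.6264784e-05 [273.2 192. ] [275.6 240. ]
bead mean(y,x tool) 0.0956416 -0.019364111 dir 89.92399 3.969079e-05 [478.7 248. ] [467.9 302. ]
top mean(y,x tool) 0.031109001 0.036932826 dir 0.9482279 0.0001982366 [320. 186.] [428.  184.7]
```

The door hangs square to the tool: rear edge at -25.0 mm and bead front at about 95 mm, with the bar about 3 mm off the tool centre. The box is at (0.603, 0.128), yaw 16.9°, and the bridge sits at about x = 88. I'll correct the alignment and descend to just above the roof.

```bash
python3 -m inch '[{"hand":0,"x":0.008,"y":0.003,"z":0.01,"yaw":0.046},{"hand":0,"x":0.016,"y":0.006,"z":0.03,"yaw":0.046},{"hand":0,"x":0.016,"y":0.006,"z":0.06,"yaw":0.046},{"hand":0,"x":0.016,"y":0.006,"z":0.09,"yaw":0.046},{"hand":0,"x":0.016,"y":0.006,"z":0.115,"yaw":0.046},{"hand":0,"x":0.016,"y":0.006,"z":0.127,"yaw":0.046},{"hand":0,"x":0.016,"y":0.006,"z":0.133,"yaw":0.046},{"hand":0,"x":0.016,"y":0.006,"z":0.133,"yaw":0.046},{"hand":0,"x":0.016,"y":0.006,"z":0.133,"yaw":0.046}]'
python3 - <<'E'
from h import *
s=get_state();R=toolR(s);b=np.load("box.npz");T=s["tool_pos"]
print("box x,y of tcp",(T[:2]-b["O"])@b["u"],(T[:2]-b["O"])@b["n"],"z",T[2],"dyaw",np.degrees(np.arctan2(R[1,1],R[0,1])-np.arctan2(b["u"][1],b["u"][0])),s["force"])
shot("wrist","w5.png")
for c in("scene","side"): shot(c,c+"5.png")
a=cv2.imread("pics/scene5.png")[170:290,290:450];d=cv2.imread("pics/side5.png")[110:230,250:410]
cv2.imwrite("pics/m5.png",np.vstack([cv2.resize(np.hstack([a,d]),(800,300),interpolation=2),cv2.resize(cv2.imread("pics/w5.png")[80:380],(640,300),interpolation=2).repeat(1,0) if 0 else cv2.resize(cv2.imread("pics/w5.png")[80:330],(800,300))]))
E
```

```text
time: 8.9
tool_pos: [0.4784, 0.0943, 0.121]
tool_rot: [1.869, 2.524, 0.002]
force: [-0.4, -0.3, -1.3]
grip_width: 0.132
grip_force: 58.6
box x,y of tcp -0.1288008111437073 0.004184656693422453 z 0.12097234152475764 dyaw 0.05796228289112272 [-0.4185 -0.2532 -1.3177]
```

View pics/m5.png

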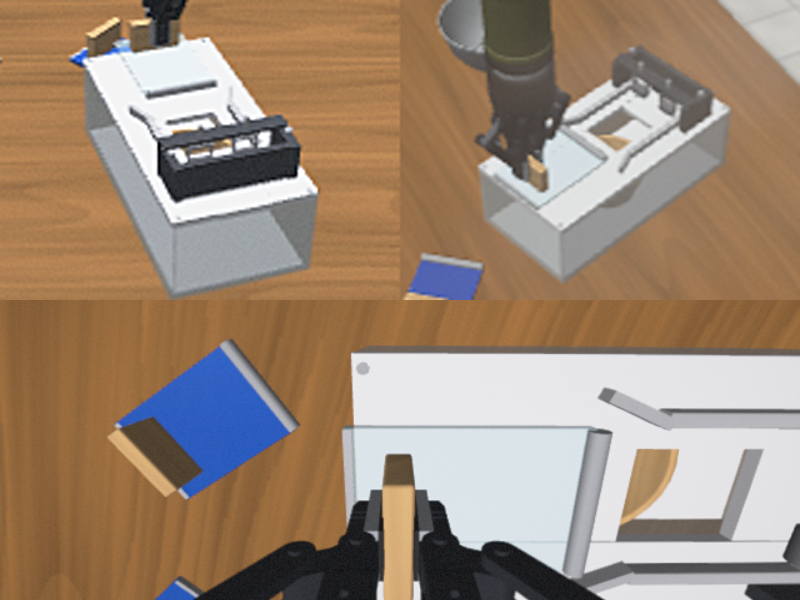

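The door hangs level about 8 mm above the roof's near end, bead ahead and just short of the flares. I'll measure how well it is centred against the roof edge in this same image.

```bash
cat > meas.py <<'E'
from h import *
import sys
s=get_state();R=toolR(s);P=camera_params("wrist");im=cv2.imread("pics/"+sys.argv[1]).astype(float)
zu=s["tool_pos"][2]-.0134;b=np.load("box.npz");O,u,n=b["O"],b["u"],b["n"]
sat=cv2.GaussianBlur(im.max(2)-im.min(2),(3,3),0);gr=cv2.GaussianBlur(im.mean(2),(3,3),0)
def edge(img,X0,X1,y,z,half=8):
    out=[]
    for x in np.linspace(X0,X1,25):
        p=proj(P,np.r_[O+x*u+y*n,z]);c=int(round(p[0]));r=int(round(p[1]))
        if r-half<0 or not 0<=c<640: continue
        g=np.abs(np.diff(img[r-half:r+half+1,c]));i=g.argmax();a,e=max(i-1,0),i+2;w=g[a:e]
        W=atz(P,np.array([c,r-half+(w*np.arange(a,e)).sum()/w.sum()+.5]),z)[:2]-O;out.append((W@u,W@n))
    o=np.array(out);k=np.polyfit(o[:,0],o[:,1],1);m=np.abs(o[:,1]-np.polyval(k,o[:,0]))<.001;k=np.polyfit(o[m,0],o[m,1],1)
    print("edge y at mid",np.polyval(k,(X0+X1)/2),"slope",k[0],"n",m.sum(),"res",np.abs(o[m,1]-np.polyval(k,o[m,0])).mean())
gx=(s["tool_pos"][:2]-O)@u;gy=(s["tool_pos"][:2]-O)@n;print("tcp box",gx,gy,"zu",zu)
print("roof");edge(sat,-.14,.1,.075,.1)
print("slab");edge(gr,gx-.01,gx+.08,.040,zu+.006)
print("rail top inner");edge(gr,.01,.06,.0415,.11,5)
E
python3 meas.py w5.png
```

```text
tcp box -0.12898834210630458 0.0041917876409817215 zu 0.10745442848181067
roof
edge y at mid 0.076604085820177 slope -0.0027133113263957433 n 20 res 8.239955151577994e-05
slab
edge y at mid 0.041282681678010004 slope 0.02428728479806088 n 24 res 0.00033652335252912024
rail top inner
edge y at mid 0.039619571940225216 slope -0.012194450565094259 n 23 res 0.00012239771339195957
```

The door is centred to within about 1 mm. Next is a gentle touchdown.

```bash
python3 -m inch '[{"hand":0,"x":0,"y":0,"z":0.003,"yaw":0},{"hand":0,"x":0,"y":0,"z":0.005,"yaw":0},{"hand":0,"x":0,"y":0,"z":0.006,"yaw":0},{"hand":0,"x":0,"y":0,"z":0.0065,"yaw":0},{"hand":0,"x":0,"y":0,"z":0.007,"yaw":0},{"hand":0,"x":0,"y":0,"z":0.0075,"yaw":0},{"hand":0,"x":0,"y":0,"z":0.0075,"yaw":0}]'
```

```text
time: 9.93
tool_pos: [0.4778, 0.0942, 0.1134]
tool_rot: [1.87, 2.525, 0.001]
force: [-1.9, -0.5, 6.8]
grip_width: 0.127
grip_force: 60.0
```

Contact is light (about 9 N net) and at the expected height. I'll ease off slightly and slide into the rails.

```bash
python3 -m inch '[{"hand":0,"x":0,"y":0.002,"z":-0.0004,"yaw":0},{"hand":0,"x":0,"y":0.006,"z":-0.0004,"yaw":0},{"hand":0,"x":0,"y":0.012,"z":-0.0004,"yaw":0},{"hand":0,"x":0,"y":0.018,"z":-0.0004,"yaw":0},{"hand":0,"x":0,"y":0.024,"z":-0.0004,"yaw":0},{"hand":0,"x":0,"y":0.030,"z":-0.0004,"yaw":0},{"hand":0,"x":0,"y":0.034,"z":-0.0004,"yaw":0},{"hand":0,"x":0,"y":0.038,"z":-0.0004,"yaw":0},{"hand":0,"x":0,"y":0.041,"z":-0.0004,"yaw":0},{"hand":0,"x":0,"y":0.044,"z":-0.0004,"yaw":0},{"hand":0,"x":0,"y":0.047,"z":-0.0004,"yaw":0},{"hand":0,"x":0,"y":0.05,"z":-0.0004,"yaw":0}]'
python3 - <<'E'
from h import *
shot("wrist","w6.png");s=get_state();print((toolR(s).T@s["force"]),s["moment"])
E
python3 meas.py w6.png
```

```text
time: 11.42
tool_pos: [0.5241, 0.1065, 0.1135]
tool_rot: [-1.872, -2.522, 0.007]
force: [-6.1, -3.9, 8.3]
grip_width: 0.131
grip_force: 60.2
[-2.2041 -4.2796 -6.4362] [-0.591   0.7404 -0.0848]
tcp box -0.0808045410548917 0.002580708999418674 zu 0.10008310839875659
roof
edge y at mid 0.0760731883170598 slope -0.003155513938993788 n 23 res 0.00019186776990964043
slab
edge y at mid 0.040049497190894436 slope -0.014464503103118113 n 24 res 0.000268522156928942
rail top innerTraceback (most recent call last):
  File "meas.py", line 18, in <module>
    print("rail top inner");edge(gr,.01,.06,.0415,.11,5)
                            ~~~~^^^^^^^^^^^^^^^^^^^^^^^^
  File "meas.py", line 12, in edge
    W=atz(P,np.array([c,r-half+(w*np.arange(a,e)).sum()/w.sum()+.5]),z)[:2]-O;out.append((W@u,W@n))
                                ~^~~~~~~~~~~~~~~
ValueError: operands could not be broadcast together with shapes (2,) (3,)
```

View pics/w6.png

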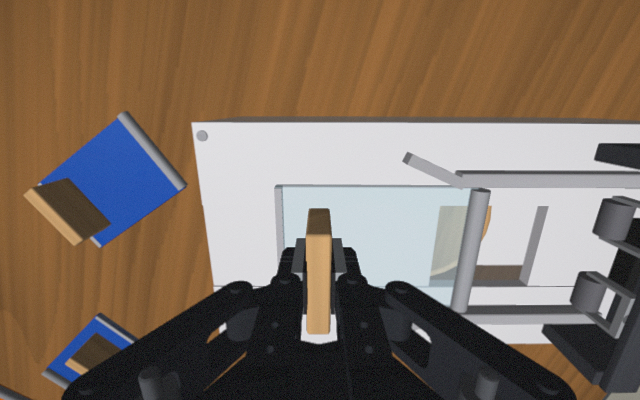

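The bead is in the rail mouth, at (480,190) to (463,308), with light side contact on the left. I'll ease sideways and upward a little and slide on, stopping short of the rollers.

```bash
sed -i '/rail top inner/d' meas.py; python3 -m inch '[{"hand":0,"x":-0.0007,"y":0.003,"z":-0.0005,"yaw":0},{"hand":0,"x":-0.0013,"y":0.008,"z":-0.001,"yaw":0},{"hand":0,"x":-0.0013,"y":0.014,"z":-0.001,"yaw":0},{"hand":0,"x":-0.0013,"y":0.02,"z":-0.001,"yaw":0},{"hand":0,"x":-0.0013,"y":0.026,"z":-0.001,"yaw":0},{"hand":0,"x":-0.0013,"y":0.032,"z":-0.001,"yaw":0},{"hand":0,"x":-0.0013,"y":0.038,"z":-0.001,"yaw":0},{"hand":0,"x":-0.0013,"y":0.043,"z":-0.001,"yaw":0},{"hand":0,"x":-0.0013,"y":0.047,"z":-0.001,"yaw":0},{"hand":0,"x":-0.0013,"y":0.05,"z":-0.001,"yaw":0},{"hand":0,"x":-0.0013,"y":0.05,"z":-0.001,"yaw":0}]'
python3 - <<'E'
from h import *
shot("wrist","w7.png");s=get_state();print((toolR(s).T@s["force"]),s["moment"])
E
python3 meas.py w7.png
```

```text
time: 12.85
tool_pos: [0.5747, 0.1218, 0.1142]
tool_rot: [1.869, 2.524, 0.001]
force: [0.1, -4.4, -3.5]
grip_width: 0.132
grip_force: 58.6
[-4.5001 -0.2933  3.7366] [-1.2468 -0.1437 -0.1333]
tcp box -0.028695653947312032 0.0025499241898271586 zu 0.10082244440200626
roof
edge y at mid 0.07603363358259527 slope -0.0009669556527358841 n 22 res 0.00017579783183063305
slab
edge y at mid 0.03900907376541636 slope -0.033546728776675465 n 22 res 0.00038737900646365777
```

View pics/w7.png

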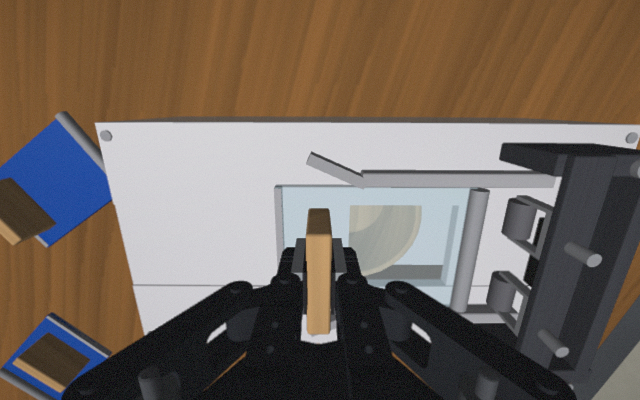

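The bead is now well inside the rails, at (478,190) to (462,310), short of the rollers at (520,216) and (503,290). The left rail is pushing back with about 4.5 N, so I'll ease sideways, lower 0.6 mm, and creep closer.

```bash
python3 -m inch '[{"hand":0,"x":-0.0008,"y":0.001,"z":0.0003,"yaw":0},{"hand":0,"x":-0.0015,"y":0.003,"z":0.0006,"yaw":0},{"hand":0,"x":-0.0015,"y":0.005,"z":0.0006,"yaw":0},{"hand":0,"x":-0.0015,"y":0.007,"z":0.0006,"yaw":0},{"hand":0,"x":-0.0015,"y":0.009,"z":0.0006,"yaw":0},{"hand":0,"x":-0.0015,"y":0.010,"z":0.0006,"yaw":0},{"hand":0,"x":-0.0015,"y":0.011,"z":0.0006,"yaw":0},{"hand":0,"x":-0.0015,"y":0.012,"z":0.0006,"yaw":0},{"hand":0,"x":-0.0015,"y":0.012,"z":0.0006,"yaw":0}]'
cat > st.py <<'E'
from h import *
s=get_state();b=np.load("box.npz");T=s["tool_pos"]
print("box",((T[:2]-b["O"])@b["u"]*1e3).round(2),((T[:2]-b["O"])@b["n"]*1e3).round(2),(T[2]*1e3).round(2),"F tool",toolR(s).T@s["force"],"dq",np.abs(s["dq"]).max())
E
python3 st.py
```

```text
time: 14.02
tool_pos: [0.586, 0.1247, 0.1136]
tool_rot: [1.869, 2.525, 0.001]
force: [1.3, -0.3, -2.4]
grip_width: 0.128
grip_force: 58.7
box -16.98 1.97 113.63 F tool [-0.6332  1.1355  2.4053] dq 0.0030578866382320186
```

```bash
python3 -m inch '[{"hand":0,"x":-0.0003,"y":0.001,"z":0.0004,"yaw":0},{"hand":0,"x":-0.0003,"y":0.002,"z":0.0004,"yaw":0},{"hand":0,"x":-0.0003,"y":0.003,"z":0.0004,"yaw":0},{"hand":0,"x":-0.0003,"y":0.004,"z":0.0004,"yaw":0},{"hand":0,"x":-0.0003,"y":0.004,"z":0.0004,"yaw":0}]'; python3 st.py
```

```text
time: 14.65
tool_pos: [0.5866, 0.1247, 0.1135]
tool_rot: [-1.867, -2.522, 0.007]
force: [-8.7, -0.9, 9.3]
grip_width: 0.133
grip_force: 60.3
box -16.46 1.81 113.51 F tool [ 1.657  -8.6334 -9.2637] dq 0.004869347922490526
```

```bash
python3 -m inch '[{"hand":0,"x":0,"y":0.001,"z":0,"yaw":0},{"hand":0,"x":0,"y":0.002,"z":0,"yaw":0},{"hand":0,"x":0,"y":0.002,"z":0,"yaw":0}]'; python3 st.py
```

```text
time: 15.02
tool_pos: [0.5866, 0.1247, 0.1135]
tool_rot: [-1.866, -2.52, 0.012]
force: [-13.4, -1.8, 13.6]
grip_width: 0.131
grip_force: 60.9
box -16.44 1.83 113.54 F tool [  2.1712 -13.4333 -13.4616] dq 0.0020491384200875913
```

The bead has met the rollers at grip x of about -16.5, with 13 N push and some downward press. I'll ease the press and push a little more.

```bash
python3 -m inch '[{"hand":0,"x":0,"y":0,"z":-0.0004,"yaw":0},{"hand":0,"x":0,"y":0,"z":-0.0008,"yaw":0},{"hand":0,"x":0,"y":0,"z":-0.0008,"yaw":0}]'; python3 st.py
```

```text
time: 15.4
tool_pos: [0.5867, 0.1247, 0.1138]
tool_rot: [-1.866, -2.52, 0.012]
force: [-11.9, -2.1, 9.2]
grip_width: 0.13
grip_force: 60.3
box -16.38 1.8 113.8 F tool [  1.4415 -12.0956  -9.1249] dq 0.001688892943744393
```

```bash
python3 -m inch '[{"hand":0,"x":0,"y":0,"z":-0.0004,"yaw":0},{"hand":0,"x":0,"y":0,"z":-0.0008,"yaw":0},{"hand":0,"x":0,"y":0.0005,"z":-0.0008,"yaw":0},{"hand":0,"x":0,"y":0.0005,"z":-0.0008,"yaw":0}]'; python3 st.py
```

```text
time: 15.9
tool_pos: [0.5868, 0.1247, 0.1141]
tool_rot: [-1.865, -2.519, 0.013]
force: [-11.2, -2.4, 5.7]
grip_width: 0.13
grip_force: 60.0
box -16.28 1.81 114.07 F tool [  1.0115 -11.4466  -5.5673] dq 0.001976645010860035
```

```bash
python3 -m inch '[{"hand":0,"x":0,"y":0.0005,"z":0,"yaw":0},{"hand":0,"x":0,"y":0.001,"z":0,"yaw":0},{"hand":0,"x":0,"y":0.001,"z":0,"yaw":0}]'; python3 st.py
python3 -m inch '[{"hand":0,"x":0,"y":0.0005,"z":-0.0003,"yaw":0},{"hand":0,"x":0,"y":0.001,"z":-0.0003,"yaw":0},{"hand":0,"x":0,"y":0.001,"z":-0.0003,"yaw":0}]'; python3 st.py
python3 - <<'E'
from h import *
shot("wrist","w8.png");P=camera_params("wrist");b=np.load("box.npz")
for n in("scene","side"): shot(n,n+"8.png")
w=cv2.imread("pics/w8.png")[130:350,420:640]
d=cv2.imread("pics/side8.png")[115:185,310:400];a=cv2.imread("pics/scene8.png")[195:265,330:420]
cv2.imwrite("pics/m8.png",np.hstack([cv2.resize(w,(480,480),interpolation=2),np.vstack([cv2.resize(x,(309,240),interpolation=2) for x in(d,a)])]))
E
```

```text
time: 16.27
tool_pos: [0.5868, 0.1247, 0.1141]
tool_rot: [-1.864, -2.518, 0.015]
force: [-13.0, -2.3, 9.0]
grip_width: 0.13
grip_force: 60.3
box -16.27 1.81 114.11 F tool [  1.6558 -13.2423  -8.8322] dq 0.0013910624850653115
time: 16.65
tool_pos: [0.5868, 0.1247, 0.1143]
tool_rot: [-1.864, -2.517, 0.018]
force: [-15.1, -3.4, 9.1]
grip_width: 0.129
grip_force: 60.4
box -16.25 1.79 114.26 F tool [  1.1566 -15.5919  -8.9045] dq 0.001626721793850578
```

View pics/m8.png

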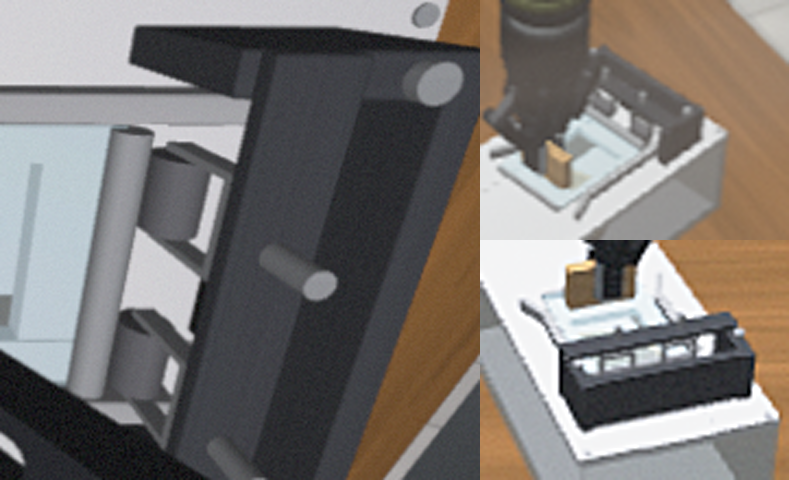

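The picture shows the bead, at crop (112,260), bearing squarely on both rollers at (172,190) and (135,355). The push is 15.6 N including roof friction, so I'll continue in half-millimetre steps.

```bash
python3 -m inch '[{"hand":0,"x":0,"y":0.0004,"z":-0.0003,"yaw":0},{"hand":0,"x":0,"y":0.0007,"z":-0.0006,"yaw":0},{"hand":0,"x":0,"y":0.0007,"z":-0.0006,"yaw":0}]'; python3 st.py
```

```text
time: 17.18
tool_pos: [0.5869, 0.1248, 0.1145]
tool_rot: [-1.863, -2.516, 0.02]
force: [-15.0, -2.5, 7.3]
grip_width: 0.127
grip_force: 60.3
box -16.14 1.81 114.52 F tool [  2.0321 -15.2303  -7.0342] dq 0.002355410867359695
```

```bash
python3 -m inch '[{"hand":0,"x":0,"y":0.0004,"z":-0.0002,"yaw":0},{"hand":0,"x":0,"y":0.0007,"z":-0.0004,"yaw":0},{"hand":0,"x":0,"y":0.0007,"z":-0.0004,"yaw":0}]'; python3 st.py
```

```text
time: 17.55
tool_pos: [0.5887, 0.1252, 0.1147]
tool_rot: [-1.864, -2.518, 0.017]
force: [-10.4, -2.4, 2.6]
grip_width: 0.131
grip_force: 59.5
box -14.26 1.73 114.67 F tool [  0.6959 -10.6511  -2.4157] dq 0.012137589350173655
```

It gave at about 15 N and is riding up. I'll keep creeping.

```bash
python3 -m inch '[{"hand":0,"x":0,"y":0.0005,"z":0,"yaw":0},{"hand":0,"x":0,"y":0.001,"z":0,"yaw":0},{"hand":0,"x":0,"y":0.0015,"z":0,"yaw":0},{"hand":0,"x":0,"y":0.0015,"z":0,"yaw":0}]'; python3 st.py
```

```text
time: 18.05
tool_pos: [0.5921, 0.1263, 0.1146]
tool_rot: [-1.865, -2.52, 0.012]
force: [-7.3, -2.4, -0.0]
grip_width: 0.127
grip_force: 59.0
box -10.76 1.74 114.6 F tool [-0.1829 -7.6368  0.11  ] dq 0.0020077930088120374
```

```bash
python3 -m inch '[{"hand":0,"x":0,"y":0.0005,"z":0,"yaw":0},{"hand":0,"x":0,"y":0.001,"z":0,"yaw":0},{"hand":0,"x":0,"y":0.0015,"z":0,"yaw":0},{"hand":0,"x":0,"y":0.0015,"z":0,"yaw":0}]'; python3 st.py
```

```text
time: 18.55
tool_pos: [0.5946, 0.127, 0.1146]
tool_rot: [-1.866, -2.521, 0.009]
force: [-5.7, -1.0, -3.0]
grip_width: 0.128
grip_force: 58.6
box -8.12 1.75 114.58 F tool [ 0.74   -5.6667  3.0638] dq 0.0015574160674713272
```

```bash
python3 -m inch '[{"hand":0,"x":0,"y":0.0005,"z":0.0004,"yaw":0},{"hand":0,"x":0,"y":0.001,"z":0.0008,"yaw":0},{"hand":0,"x":0,"y":0.0015,"z":0.0008,"yaw":0},{"hand":0,"x":0,"y":0.0015,"z":0.0008,"yaw":0}]'; python3 st.py
```

```text
time: 19.05
tool_pos: [0.5966, 0.1276, 0.1142]
tool_rot: [-1.866, -2.522, 0.008]
force: [-5.6, -0.1, -1.1]
grip_width: 0.131
grip_force: 59.0
box -6.02 1.73 114.25 F tool [ 1.5648 -5.354   1.1507] dq 0.0018330909414420683
```

```bash
python3 -m inch '[{"hand":0,"x":0,"y":0.0005,"z":0,"yaw":0},{"hand":0,"x":0,"y":0.001,"z":0,"yaw":0},{"hand":0,"x":0,"y":0.0015,"z":0,"yaw":0},{"hand":0,"x":0,"y":0.0015,"z":0,"yaw":0}]'; python3 st.py
```

```text
time: 19.55
tool_pos: [0.6022, 0.1292, 0.115]
tool_rot: [1.868, 2.524, 0.003]
force: [1.6, 2.2, -8.8]
grip_width: 0.129
grip_force: 58.4
box -0.19 1.62 115.01 F tool [1.6673 2.1784 8.8034] dq 0.005055840651538364
```

The bead is past the top: the push has reversed and grip x is about -0.2. The arm is now holding the door up a little, so I'll lower it and move gently on to about +7.

```bash
python3 -m inch '[{"hand":0,"x":0,"y":0,"z":0.0007,"yaw":0},{"hand":0,"x":0,"y":0.0005,"z":0.0014,"yaw":0},{"hand":0,"x":0,"y":0.001,"z":0.0014,"yaw":0},{"hand":0,"x":0,"y":0.0015,"z":0.0014,"yaw":0},{"hand":0,"x":0,"y":0.0015,"z":0.0014,"yaw":0}]'; python3 st.py
```

```text
time: 20.18
tool_pos: [0.6024, 0.1292, 0.114]
tool_rot: [-1.869, -2.525, -0.0]
force: [-0.2, 2.2, -5.0]
grip_width: 0.13
grip_force: 58.9
box 0.01 1.55 114.04 F tool [2.1588 0.4015 5.0452] dq 0.0018313244327907117
```

```bash
python3 -m inch '[{"hand":0,"x":0,"y":0.0005,"z":0.0002,"yaw":0},{"hand":0,"x":0,"y":0.001,"z":0.0002,"yaw":0},{"hand":0,"x":0,"y":0.0015,"z":0.0002,"yaw":0},{"hand":0,"x":0,"y":0.002,"z":0.0002,"yaw":0},{"hand":0,"x":0,"y":0.002,"z":0.0002,"yaw":0}]'; python3 st.py
```

```text
time: 20.8
tool_pos: [0.6052, 0.1299, 0.1138]
tool_rot: [1.869, 2.524, 0.002]
force: [2.9, 2.9, -6.4]
grip_width: 0.129
grip_force: 58.8
box 2.85 1.46 113.83 F tool [1.9577 3.6242 6.3731] dq 0.0015073276311862295
```

```bash
python3 -m inch '[{"hand":0,"x":0,"y":0.0005,"z":0.0003,"yaw":0},{"hand":0,"x":0,"y":0.001,"z":0.0003,"yaw":0},{"hand":0,"x":0,"y":0.0015,"z":0.0003,"yaw":0},{"hand":0,"x":0,"y":0.002,"z":0.0003,"yaw":0},{"hand":0,"x":0,"y":0.002,"z":0.0003,"yaw":0}]'; python3 st.py
```

```text
time: 21.42
tool_pos: [0.6074, 0.1305, 0.1136]
tool_rot: [1.869, 2.524, 0.003]
force: [2.8, 3.7, -3.4]
grip_width: 0.132
grip_force: 59.0
box 5.15 1.37 113.61 F tool [2.6855 3.7047 3.4331] dq 0.0012847409579997866
```

```bash
python3 -m inch '[{"hand":0,"x":0,"y":0.0005,"z":0,"yaw":0},{"hand":0,"x":0,"y":0.001,"z":0,"yaw":0},{"hand":0,"x":0,"y":0.001,"z":0,"yaw":0}]'; python3 st.py
```

```text
time: 21.8
tool_pos: [0.6074, 0.1305, 0.1136]
tool_rot: [1.869, 2.525, 0.001]
force: [1.5, 3.9, -0.8]
grip_width: 0.128
grip_force: 59.5
box 5.14 1.38 113.58 F tool [3.3226 2.5944 0.8496] dq 0.0026192292416983795
```

```bash
python3 -m inch '[{"hand":0,"x":0.0006,"y":0.0005,"z":0,"yaw":0},{"hand":0,"x":0.0012,"y":0.001,"z":0,"yaw":0},{"hand":0,"x":0.0012,"y":0.0015,"z":0,"yaw":0},{"hand":0,"x":0.0012,"y":0.0015,"z":0,"yaw":0}]'; python3 st.py
```

```text
time: 22.3
tool_pos: [0.6075, 0.1308, 0.1135]
tool_rot: [-1.87, -2.523, 0.004]
force: [-2.3, -0.7, 4.9]
grip_width: 0.123
grip_force: 60.4
box 5.3 1.56 113.54 F tool [ 0.0462 -2.4461 -4.8925] dq 0.0012854464403476993
```

```bash
python3 -m inch '[{"hand":0,"x":0,"y":0.0005,"z":0,"yaw":0},{"hand":0,"x":0,"y":0.001,"z":0,"yaw":0},{"hand":0,"x":0,"y":0.0015,"z":0,"yaw":0},{"hand":0,"x":0,"y":0.0015,"z":0,"yaw":0}]'; python3 st.py
```

```text
time: 22.8
tool_pos: [0.6075, 0.1308, 0.1135]
tool_rot: [-1.869, -2.522, 0.007]
force: [-7.0, -1.1, 8.6]
grip_width: 0.124
grip_force: 60.9
box 5.32 1.63 113.52 F tool [ 1.002  -7.0582 -8.5247] dq 0.0013814673566926168
```

```bash
python3 -m inch '[{"hand":0,"x":0,"y":0,"z":-0.0004,"yaw":0},{"hand":0,"x":0,"y":0,"z":-0.001,"yaw":0},{"hand":0,"x":0,"y":0,"z":-0.0014,"yaw":0},{"hand":0,"x":0,"y":0,"z":-0.0014,"yaw":0}]'; python3 st.py
python3 -m inch '[{"hand":0,"x":0,"y":0.0005,"z":0,"yaw":0},{"hand":0,"x":0,"y":0.001,"z":-0.0004,"yaw":0},{"hand":0,"x":0,"y":0.001,"z":-0.0004,"yaw":0}]'; python3 st.py
```

```text
time: 23.3
tool_pos: [0.6095, 0.1316, 0.114]
tool_rot: [-1.87, -2.524, 0.002]
force: [-0.7, -1.8, -5.3]
grip_width: 0.131
grip_force: 59.0
box 7.49 1.82 114.02 F tool [-1.5666 -1.1811  5.3175] dq 0.004434321543585196
time: 23.68
tool_pos: [0.6101, 0.1319, 0.1146]
tool_rot: [-1.87, -2.524, 0.003]
force: [-1.5, -1.5, -6.7]
grip_width: 0.134
grip_force: 58.7
box 8.13 1.94 114.57 F tool [-0.9832 -1.8614  6.7483] dq 0.0022578786348006743
```

Easing the press freed it, so that stop was only friction. I'll continue in small steps, watching for the cushion.

```bash
python3 -m inch '[{"hand":0,"x":0,"y":0.0005,"z":0,"yaw":0},{"hand":0,"x":0,"y":0.001,"z":0,"yaw":0},{"hand":0,"x":0,"y":0.001,"z":0,"yaw":0}]'; python3 st.py
python3 -m inch '[{"hand":0,"x":0,"y":0.0005,"z":0,"yaw":0},{"hand":0,"x":0,"y":0.001,"z":0,"yaw":0},{"hand":0,"x":0,"y":0.001,"z":0,"yaw":0}]'; python3 st.py
```

```text
time: 24.05
tool_pos: [0.6108, 0.1322, 0.1148]
tool_rot: [-1.869, -2.523, 0.003]
force: [-3.3, -3.9, -7.4]
grip_width: 0.127
grip_force: 58.6
box 8.9 2.0 114.75 F tool [-2.8071 -4.2643  7.4512] dq 0.0017512521389138093
time: 24.42
tool_pos: [0.6114, 0.1324, 0.1148]
tool_rot: [-1.869, -2.523, 0.004]
force: [-4.6, -4.6, -6.2]
grip_width: 0.13
grip_force: 59.0
box 9.49 1.99 114.79 F tool [-3.0837 -5.7217  6.2695] dq 0.001339327894984153
```

The force is climbing at about 2.4 N/mm, which is the cushion, with first contact near x = 8.0. So the bead is past the rollers. I'll relax the push, lower onto the roof, and check.

```bash
python3 -m inch '[{"hand":0,"x":-0.0005,"y":-0.0005,"z":0.0006,"yaw":0},{"hand":0,"x":-0.001,"y":-0.001,"z":0.0012,"yaw":0},{"hand":0,"x":-0.001,"y":-0.0015,"z":0.0016,"yaw":0},{"hand":0,"x":-0.001,"y":-0.002,"z":0.0016,"yaw":0},{"hand":0,"x":-0.001,"y":-0.002,"z":0.0016,"yaw":0}]'; python3 st.py
python3 - <<'E'
from h import *
shot("wrist","w9.png")
for q in("clip_left","clip_right","pane","proofer"):
    for r in trace("wrist",q)[:3]:
        b=np.array(r["box"])*[640,400,640,400];print(q,round(r["confidence"],2),b.round(1))
E
```

```text
time: 25.05
tool_pos: [0.6111, 0.1322, 0.1139]
tool_rot: [-1.869, -2.525, -0.001]
force: [-4.5, -2.8, -2.8]
grip_width: 0.134
grip_force: 59.4
box 9.15 1.86 113.93 F tool [-1.3711 -5.0908  2.8267] dq 0.0016031059595623923
clip_left 0.8 [439.1 194.7  77.8  73.2]
clip_left 0.54 [275.7 182.4 196.2 153.6]
clip_right 0.59 [433.5 271.3  23.9  36. ]
pane 0.93 [  0.4 312.   77.1  88. ]
pane 0.74 [274.3 182.3 196.  155.6]
pane 0.71 [  0.4 113.5  58.6 131. ]
proofer 0.78 [ 27.6 116.3 549.3 227.7]
```

Travel since first roller contact is 25.4 mm. Geometry gives 24.1 mm to the cushion plus about 1.2 mm of yield, so the bead is home. I'll relax fully and then release.

```bash
python3 -m inch '[{"hand":0,"x":-0.0005,"y":-0.0006,"z":0.0003,"yaw":0},{"hand":0,"x":-0.0005,"y":-0.0012,"z":0.0005,"yaw":0},{"hand":0,"x":-0.0005,"y":-0.0018,"z":0.0005,"yaw":0},{"hand":0,"x":-0.0005,"y":-0.0018,"z":0.0005,"yaw":0}]'; python3 st.py
```

```text
time: 25.8
tool_pos: [0.6105, 0.1317, 0.1135]
tool_rot: [1.868, 2.525, 0.004]
force: [-2.2, 0.1, -0.6]
grip_width: 0.132
grip_force: 59.8
box 8.47 1.61 113.54 F tool [ 0.7307 -2.0673  0.5546] dq 0.0018297970478099452
```

```bash
python3 -m inch '[{"hand":0.25,"x":0,"y":0,"z":0,"yaw":0},{"hand":0.4,"x":0,"y":0,"z":0,"yaw":0},{"hand":0.4,"x":0,"y":0,"z":0,"yaw":0},{"hand":0.4,"x":0,"y":0,"z":0,"yaw":0},{"hand":0.4,"x":0,"y":0,"z":0,"yaw":0},{"hand":0.4,"x":0,"y":0,"z":-0.01,"yaw":0},{"hand":0.4,"x":0,"y":0,"z":-0.03,"yaw":0},{"hand":0.4,"x":0,"y":0,"z":-0.06,"yaw":0},{"hand":0.4,"x":0,"y":0,"z":-0.1,"yaw":0},{"hand":0.4,"x":0,"y":0,"z":-0.13,"yaw":0},{"hand":0.4,"x":0,"y":0,"z":-0.14,"yaw":0},{"hand":0.4,"x":0,"y":0,"z":-0.14,"yaw":0}]'; python3 st.py
python3 - <<'E'
from h import *
P,im=shot("wrist","w10.png");b=np.load("box.npz");O,u,n=b["O"],b["u"],b["n"]
bx=lambda uv,z:((atz(P,np.array(uv,float),z)[:2]-O)@np.c_[u,n]*1e3).round(1)
for q,z in dict(pane_grip=.124,pane=.1,rail_mouth=.1,clip_slot=.1).items():
    for r in spot_point("wrist",q)[:3]: print(q,round(r["confidence"],2),px(r["xy"]).round(1),bx(px(r["xy"]),z))
for q in("clip_left","clip_right","pane"):
    for r in trace("wrist",q)[:3]:
        B=np.array(r["box"])*[640,400,640,400];m=r["region"].astype(np.uint8);c=max(cv2.findContours(m,0,2)[0],key=cv2.contourArea)
        W=np.array([bx(p[0],.108) for p in c],np.float32);print(q,round(r["confidence"],2),B.round(1),"box mm",W.min(0),W.max(0),cv2.minAreaRect(W))
for l in(0,.0025,.0085):
    print("lift",l,"roller near tangent px",[proj(P,np.r_[O+(.0844-.007)*u+y*n,.1105+l]).round(1) for y in(.024,-.024)],"axis",[proj(P,np.r_[O+.0844*u+y*n,.1105+l]).round(1) for y in(.034,.014,-.014,-.034)])
E
```

```text
time: 27.3
tool_pos: [0.6095, 0.1308, 0.2533]
tool_rot: [1.869, 2.525, 0.001]
force: [0.3, -0.2, -0.5]
grip_width: 0.398
grip_force: 0.0
box 7.24 1.0 253.35 F tool [-0.2453  0.2758  0.5113] dq 0.030243881230318348
pane_grip 0.97 [107.4 282.7] [-232.3 -110.5]
pane_grip 0.91 [ 22.5 360.9] [-371.5 -229. ]
pane_grip 0.84 [319.6 190.1] [ 8.7 -0.6]
pane 0.82 [349.6 185.2] [41.4 -2. ]
pane 0.78 [118.4 156. ] [-205.2   29.8]
pane 0.71 [ 42.1 337.9] [-363.7 -215. ]
rail_mouth 0.56 [304.  186.9] [-8.3 -4. ]
rail_mouth 0.49 [373. 327.] [  78.7 -193. ]
clip_left 0.63 [387.1 155.5  23.7  24.4] box mm [77.6  9.2] [85.1 31.3] ((81.30084991455078, 20.179471969604492), (7.28188419342041, 22.242300033569336), 4.037700653076172)
clip_right 0.76 [384.5 199.2  25.1  32.8] box mm [ 78.4 -40.7] [ 83.9 -16.3] ((80.86954498291016, -28.55169105529785), (5.491532802581787, 24.40681266784668), 3.1797797679901123)
pane 0.84 [296.2 146.3  96.6  80.1] box mm [-17.5 -43.2] [84.8 40.5] ((33.873146057128906, -1.511749267578125), (102.806396484375, 82.82872772216797), 0.76730877161026)
pane 0.81 [ 61.7 111.6 108.4  88
[... 160 characters left out ...]
0.  309.7  75.9  69.6] box mm [-429.8 -280.1] [-307.6 -159.9] ((-368.7547607421875, -225.07315063476562), (129.29554748535156, 64.93267059326172), 51.29542922973633)
lift 0 roller near tangent px [array([386.6, 163.5]), array([383.3, 207.5])] axis [array([394.2, 153.8]), array([392.6, 173.1]), array([390.5, 198.7]), array([389. , 216.2])]
lift 0.0025 roller near tangent px [array([387.2, 164. ]), array([383.8, 208.3])] axis [array([394.8, 154.2]), array([393.2, 173.6]), array([391. , 199.4]), array([389.6, 217. ])]
lift 0.0085 roller near tangent px [array([388.5, 165.1]), array([385. , 210.3])] axis [array([396.4, 155.2]), array([394.7, 174.9]), array([392.4, 201.3]), array([390.9, 219.1])]
```

Released cleanly. The grip is at about x = 8.7 and y = -0.6 mm, within 1° of the rails, and the bead sits about 12 mm beyond the roller axis. I'm handing it in.

```bash
python3 -c "
from workcell import *
print(job_done())"
```

```text
the job is handed in; nothing more can be done
None
```

The glass door is in place between the rails with its bead past both roller clips and the gripper clear, and the job is handed in at about 27 s. Seating was judged from force and geometry, because I couldn't read the roller lifts directly and no verdict came back.

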